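Clamp the strap die with the cam lever and start the marking cycle

ROBOT

A 7-joint arm with a two-finger parallel gripper is mounted at the origin on a cart in front of the work surface, level with it; the furniture and walls round the work are solid. World frame = base frame: x ahead of the robot, y to its left, z up, the work surface at z = 0. Lengths are in mm, angles in degrees, forces in N, time in s.
With the tool pointing down it reaches from about 400 to 875 mm from the base axis. Payload 6.5 kg.
Tool frame: the origin (TCP) lies at the very end of the fingers, on their centre line; the grasp point (between the pads) lies 19 mm behind it; z points along the fingers, y is the line along which they close (so a half turn about z gives the same grasp; the last joint's range is limited). The gripper opens to 85 mm and grips with 20 to 120 N. Pads are 22 mm wide; open, the fingers measure 114 mm over their backs; the gripper's body (76 mm by 85 mm) begins 54 mm behind the grasp point. The pads swing forward as they close: fully open they stand 13 mm farther back than shut.
Start: joints at [71.551, 30.733, -0.252, 88.115, 0.149, 61.152, -4.079], TCP at [164.459, -628.843, 231.29] pointing down, gripper open.
Joint ranges: [-154.64, 154.64], [-21.42, 123.67], [-72.66, 72.17], [13.99, 137.28], [-74.86, 254.86], [10.95, 109.41], [-158.01, 158.01]. Speed limits (degrees/s): [136.94, 136.94, 180, 180, 180, 180, 180].

INTERFACE

Orientations are given as a 3x3 rotation matrix whose columns are the frame's x, y, z axes.
In Python, from plant import * gives the robot as it stands.
- The arm moves only by the tool apply_moves, never from a script. Its argument "moves" is a list of rows, each a list of 7 numbers: the opening in per cent of the stroke, from 0 (shut) to 100 (fully open), then the shift along the tool's x, y, z in units of 0.03 m (1.0 is 0.03 m), then the turn, a rotation vector about the tool's x, y, z in units of 30 degrees (1.0 is 30 degrees). In form: [[fingers, x, y, z, ax, ay, az], ...]. A call has 1 to 12 rows; each row shifts and turns the commanded pose from where the row before left it, along the tool's axes as they then stand; what a row does not reach is not made up. A row lasts 1/12 s, in which the tool goes at most 41.7 mm and 7.16 degrees, less where a joint would pass 70% of its speed; a pose out of reach is approached as far as the arm can. A call with a number of a shift or a turn outside -1 to 1 is refused whole. A call with a gripper value outside its range is refused whole. The fingers move at their own pace and stop on an object; "grip_force" is the grip in N (left out, the last holds). Time passes only in rows, so rows that do not move let the fingers close. It gives the time, the measured TCP pose, the force, the opening and the grip force at its end, in the units of the state.
- state(): the state, without advancing time (a new reading comes with each control period).
- read_camera(name): name is "scene" or "top"; returns a dict with "image" (400x640x3 uint8, red, green, blue), "fx", "fy", "cx", "cy" (pixels), "distortion" ([k1, k2, p1, p2, k3] as OpenCV has them; the pictures are not rectified), "origin" and "orientation" of the camera in the world. Camera axes: x right, y up, looking along -z (the intrinsics and any distortion apply to the point x, -y, -z); pixel columns grow to the right and rows downward; lengths in mm; the calibration is good to about 2 mm. A picture is of the moment at which its call begins. There is no depth.
- close_job(): hands the job in; it is judged then, once.
Trained networks look in the newest picture that a camera, given by its name, has taken for a name from the list of things; names that differ only in an ending like _2 or _b are one class to them, and where a whole thing is asked for, a point or a joint stands for the part that bears it (a point fixed in the world has none). Each returns a list of dicts, best first, with "p" (0 to 1); they miss things now and then, are a little off and sometimes report something else, mostly with a low value. They report only what shows in the picture. A call takes as long as a camera call.
- regions_of(camera, name): "mask" (400x640 bool, what is visible of it) and "box" ([left, top, right, bottom] in pixels, round what is visible of it).
The state is a dict: "t": time; "joint_positions": joint angles; "qvel": joint speeds; "effort": joint torques, N m; "tcp_pos": TCP position; "orientation": TCP orientation; "wrist_force": force on the tool from outside, world axes, zero at the start; "torque": the same for the moment, N m; "gripper_width": finger opening in mm; "grasp_force": force on a finger pad.
Only numpy, scipy, OpenCV 4.12 (cv2) and the standard library are available. Lean on these libraries where they do the work, as an engineer would, in place of code of your own. Each camera call takes 0.05 s, during which the arm holds its last target. There are 200 camera calls.

TASK

Turn the red-handled cam lever clockwise just until the orange jaw has pushed the steel strap die against its stop bar and holds it with about 12 N (springs squeezed not quite half way; never over 22 N), then let go of the lever; do not touch the die itself. After that start the marking cycle on the sloped console: press the white button fully and release it, then the green one, one at a time. Never press the red one, and leave the loose tools nearby where they lie.

Things in the scene. Friction and masses are not known exactly. Their poses are not given: they have to be found in the camera images.
- clamp_base: cam clamp, fixed; aluminium base plate 116 x 174 x 12 mm; origin on the table under the cam's pivot; y: the way the jaw pushes, x: away from the robot. Plate from y = -42 to +132 mm. In order along +y: cam with lever, blue carriage, springs, orange jaw, die, dark steel stop bar (100 x 16 mm, top 38 mm above the table). Where the stop bar is bolted varies by several mm and is not measured
- cam_lever (a joint): cam lever's angle, rad: 0 = open, lever points along the base's -y; grows clockwise seen from above (towards the base's -x, the robot); end stop 1.9. The eccentric cam moves the blue carriage along +y by 14.3 mm per rad. The jaw bites at about 0.6 to 1.2 rad, differently each time; right clamping is about 0.25 rad further
- lever_handle (a point): red upright round handle of the lever, 25 mm thick, from 50 to 130 mm above the table; the point is on its axis, 95 mm up, 80 mm from the vertical pivot. Dry friction (0.30 N m, 3.8 N at the handle) keeps the lever wherever it is left; clamping adds to the push needed: 12 N at the jaw adds about 2 N at the handle
- jaw: orange jaw, 66 x 10 x 29 mm, on the blue carriage through springs: 3 N per mm, 9 mm stroke, unloaded until it touches the die. Origin: on the table under the cam's pivot while the lever is at 0; the jaw's front face is 55 mm along +y from its origin. It slides along the base's y by the carriage's travel less the squeeze of the springs
- die: steel strap die (a hollow, long oval cutter), 105 x 34 x 30 mm, 0.21 kg, lying loose and a little askew on the base plate between jaw and stop bar, long side across the push; origin at the centre of its underside, 12 mm above the table; its y axis is its long axis
- console: push-button console, fixed, 100 mm deep, 200 mm wide; origin on the table under its middle; x away from the robot. Its panel slopes 40 degrees, facing the robot. A clear level guard with yellow rim covers it (106 to 111 mm above the table, front edge 46 mm before the origin): reach under it from the robot's side, tool tilted along the slope's normal. Three buttons in a row, 52 mm apart, colours in any order
- white_key_top (a point): white push button: round, 30 mm, in a black 46 mm housing on the console's slope; the point is the centre of its top face, 22 mm off the slope; x axis up the slope, z axis straight out of the slope (press against z). Travel 6 mm; 1.5 N starts it, 5 N holds it fully down; it springs back
- green_key_top (a point): green push button: round, 30 mm, in a black 46 mm housing on the console's slope; the point is the centre of its top face, 22 mm off the slope; x axis up the slope, z axis straight out of the slope (press against z). Travel 6 mm; 1.5 N starts it, 5 N holds it fully down; it springs back
- red_key_top (a point): red (stop; never to be pressed) push button: round, 30 mm, in a black 46 mm housing on the console's slope; the point is the centre of its top face, 22 mm off the slope; x axis up the slope, z axis straight out of the slope (press against z). Travel 6 mm; 1.5 N starts it, 5 N holds it fully down; it springs back
- white_key (a joint): white button, m: 0 up, 0.006 fully down
- green_key (a joint): green button, m: 0 up, 0.006 fully down
- red_key (a joint): red button, m: 0 up, 0.006 fully down
- marker_pen: grey and black felt marker, 133 mm, lying loose; bystander
- awl_tool: awl with wooden handle, 155 mm, lying loose; bystander
- slick: turned wooden edge slicker, 105 mm long, 22 mm thick, lying loose; bystander
- measure: yellow tape measure, 71 mm, loose; bystander

How it is judged:
By the outcome, as a careful person would: the job done as asked, in the order asked, and still so for the second after the job is handed in, with the robot touching nothing.
It also fails if it takes over 64 s, if anything falls off the work surface, if the arm or the gripper's body presses on something with over 40 N, if the wrist force passes 120 N, or if a joint passes its speed limit or range.

## Working session

There is one attempt and no reset: what is moved stays moved. The work goes in short steps, Python scripts to look and compute and a tool call to move; the robot and the scene stay as the last step left them, time stands still between calls to the robot, and variables do not carry over. Pictures are saved under pics/ and viewed, at most 10 in all, crops included, and the job is handed in when it is done.

Besides the shell and the picture viewer there is one more tool, called after "Emit:" as name([rows], argument=value, ...), one row to a line, values as JSON. apply_moves: Moves the arm, as the interface text tells. Its arguments: {"type":"object","properties":{"moves":{"type":"array"},"grip_force":{"type":"number"}},"required":["moves"]}

```bash
ls; mkdir -p pics
cat > h.py <<'E'
from plant import *
import numpy as np, cv2
def cam(n):
    c=read_camera(n); return c
def K(c): return np.array([[c['fx'],0,c['cx']],[0,c['fy'],c['cy']],[0,0,1.]])
def ray(c,px):
    u=cv2.undistortPoints(np.array(px,float).reshape(-1,1,2),K(c),np.array(c['distortion'],float)).reshape(-1,2)
    d=np.c_[u[:,0],-u[:,1],-np.ones(len(u))]@np.array(c['orientation']).T
    return np.array(c['origin']),d
def onz(c,px,z):
    o,d=ray(c,px); return o+d*((z-o[2])/d[:,2])[:,None]
def proj(c,P):
    p=(np.atleast_2d(P)-np.array(c['origin']))@np.array(c['orientation'])
    p=p*np.array([1,-1,-1]); 
    return cv2.projectPoints(p,np.zeros(3),np.zeros(3),K(c),np.array(c['distortion'],float))[0].reshape(-1,2)
E
python3 - <<'E'
from h import *
s=state(); print({k:np.round(v,2) for k,v in s.items()})
names=["clamp_base","cam_lever","lever_handle","jaw","die","console","white_key","green_key","red_key","marker_pen","awl_tool","slick","measure"]
for n in ("scene","top"):
    c=cam(n); cv2.imwrite(f"pics/{n}0.png",c['image'][:,:,::-1])
    print(n,np.round(c['origin']),np.round(c['orientation'],3).tolist(),c['fx'],c['cx'],c['cy'])
    for m in names:
        for r in regions_of(n,m)[:2]:
            ys,xs=np.nonzero(r['mask']); print(m,round(r['p'],2),r['box'],xs.mean().round(1),ys.mean().round(1),len(xs))
E
```

```text
pics
{'t': np.float64(0.0), 'joint_positions': array([71.55, 30.78, -0.25, 88.17,  0.15, 61.15, -4.08]), 'qvel': array([ 0.04,  0.01,  0.09,  0.07, -0.03, -0.01, -0.01]), 'effort': array([ 0.000e+00, -5.834e+01,  1.050e+00, -2.591e+01,  1.000e-02,
        1.000e-02,  0.000e+00]), 'tcp_pos': array([ 164.29, -628.24,  230.4 ]), 'orientation': array([[ 0.97,  0.25, -0.  ],
       [ 0.25, -0.97,  0.  ],
       [-0.  , -0.  , -1.  ]]), 'wrist_force': array([ 0.88,  0.33, -0.81]), 'torque': array([-0.  ,  0.03,  0.01]), 'grasp_force': np.float64(0.0), 'gripper_width': np.float64(85.29)}
scene [  15. -225.  688.] [[0.516, 0.58, -0.63], [-0.856, 0.337, -0.392], [-0.015, 0.742, 0.67]] 422.48092039498397 316.5740217743132 192.89200824068226
clamp_base 0.8 [235.3, 203.7, 336.0, 265.1] 296.2 232.6 2743
cam_lever 0.75 [270.6, 205.9, 292.3, 230.2] 280.0 219.3 276
cam_lever 0.67 [285.7, 209.2, 336.2, 246.7] 313.3 231.8 1021
jaw 0.68 [269.1, 204.5, 291.7, 234.9] 279.9 219.5 285
die 0.98 [252.3, 195.3, 285.0, 238.5] 266.1 215.7 764
console 0.93 [304.0, 144.1, 401.4, 231.5] 354.5 185.2 4839
console 0.
[... 558 characters left out ...]
97, -0.074], [-1.0, -0.006, 0.009], [0.008, 0.074, 0.997]] 460.75870598886434 321.05666326081234 205.32929824400986
clamp_base 0.84 [263.0, 194.6, 344.2, 238.1] 301.1 216.5 2200
cam_lever 0.73 [304.8, 212.6, 345.7, 228.7] 323.4 221.0 369
lever_handle 0.61 [305.5, 210.9, 345.1, 231.8] 322.7 221.4 382
jaw 0.42 [291.6, 202.7, 304.5, 226.3] 294.1 215.8 132
die 0.69 [274.2, 206.5, 290.2, 233.2] 279.9 220.2 78
console 0.71 [289.9, 138.7, 368.2, 182.2] 328.1 161.1 3091
white_key 0.18 [290.9, 136.8, 365.6, 182.3] 327.8 160.4 2962
awl_tool 0.56 [388.2, 220.2, 416.3, 238.4] 399.9 228.5 206
slick 0.84 [349.2, 241.8, 366.6, 277.0] 357.9 259.2 252
measure 0.63 [214.5, 171.6, 243.1, 188.9] 227.9 181.2 369
```

Run:
```python
import cv2
a=cv2.imread("pics/scene0.png")[130:330,220:420]; a=cv2.resize(a,(600,600),interpolation=cv2.INTER_CUBIC); cv2.imwrite("pics/s0c.png",a)
a=cv2.imread("pics/top0.png")[125:285,210:423]; a=cv2.resize(a,(799,600),interpolation=cv2.INTER_CUBIC); cv2.imwrite("pics/t0c.png",a)
```

```text
(no output)
```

View pics/s0c.png

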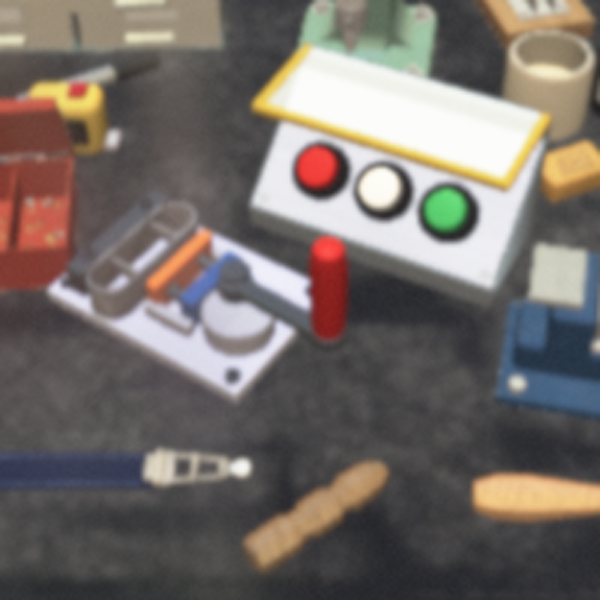

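View pics/t0c.png

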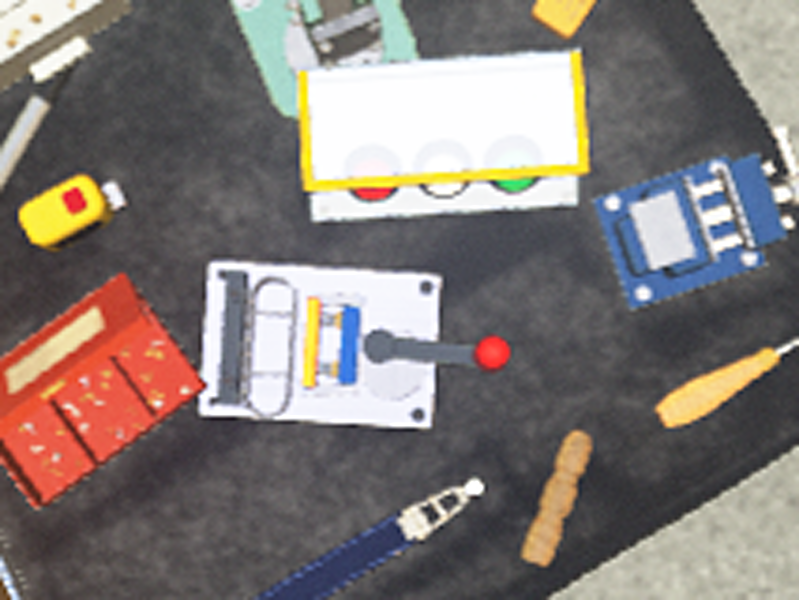

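The scene crop shows the handle top at about full-image pixel (329,210). The buttons run red, white, green from left to right, at about (327,186), (347,193) and (369,200). In the top crop the plate corners, the handle top at about (341,219) and the guard rim are all clear. The jaw pushes toward world +y. Next I'll compute the poses.

```bash
cat > est.py <<'E'
from h import *
from scipy.optimize import least_squares
C={n:cam(n) for n in("scene","top")}
T=lambda p:np.array(p,float)/3.75+[210,125]-0.4
S=lambda p:np.array(p,float)/3+[220,130]-0.35
Rz=lambda a:np.array([[np.cos(a),-np.sin(a),0],[np.sin(a),np.cos(a),0],[0,0,1]])
# clamp: x,y,yaw ; lever angle th
def clampP(v):
    x,y,a,th=v
    P=np.array([[58,132,12],[58,-42,12],[-58,-42,12],[-58,132,12],[-80*np.sin(th),-80*np.cos(th),130]])
    return P@Rz(a).T+[x,y,0]
tc=T([[208,262],[441,275],[432,428],[200,415],[491,352]])
sc=S([[48,285],[237,397],[328,243]])
f=lambda v:np.r_[(proj(C['top'],clampP(v))-tc).ravel(),(proj(C['scene'],clampP(v)[[3,2,4]])-sc).ravel()]
r=least_squares(f,[400,100,0,0]); print("clamp",r.x.round(3),np.abs(r.fun).reshape(-1,2).round(1).tolist()); print(clampP(r.x)[4])
# console: x,y,yaw,row a,h
def consP(v):
    x,y,ya,a,h=v
    P=np.array([[a,52,h],[a,0,h],[a,-52,h],[-46,100,111],[-46,-100,111]])
    return P@Rz(ya).T+[x,y,0]
sc2=S([[319,167],[380,189],[447,211],[255,107],[507,187]])
tc2=T([[301,190],[588,173]])
g=lambda v:np.r_[(proj(C['scene'],consP(v))-sc2).ravel(),(proj(C['top'],consP(v)[3:])-tc2).ravel()]
q=least_squares(g,[550,50,0,-30,60]); print("cons",q.x.round(3),np.abs(q.fun).reshape(-1,2).round(1).tolist()); print(consP(q.x).round(1))
print("buttons in top crop",((proj(C['top'],consP(q.x)[:3])+.4-[210,125])*3.75).round())
np.savez("est.npz",cl=r.x,co=q.x)
E
python3 est.py
```

```text
clamp [ 5.17752e+02  1.33709e+02 -7.00000e-02  4.30000e-02] [[0.4, 0.2], [0.3, 0.2], [0.4, 0.4], [0.4, 0.0], [0.6, 0.3], [0.1, 0.8], [0.1, 1.4], [0.4, 0.1]]
[508.72723207  54.22001159 130.        ]
cons [ 6.7513e+02  8.7749e+01  5.1000e-02 -3.2743e+01  5.7426e+01] [[0.1, 0.2], [0.4, 0.1], [0.3, 0.1], [0.9, 1.1], [0.7, 0.0], [0.5, 0.2], [0.0, 0.4]]
[[639.8 138.   57.4]
 [642.4  86.1  57.4]
 [645.1  34.2  57.4]
 [624.1 185.3 111. ]
 [634.3 -14.5 111. ]]
buttons in top crop [[372. 179.]
 [443. 175.]
 [514. 171.]]
```

Emit:
apply_moves([
  [100,0.7,-0.8,0,0,0,0],
  [100,0.7,-0.8,0,0,0,0],
  [100,0.7,-0.8,0,0,0,0],
  [100,0.7,-0.8,0,0,0,0],
  [100,0.7,-0.8,0,0,0,0],
  [100,0.7,-0.8,0,0,0,0],
  [100,0.7,-0.8,0,0,0,0],
  [100,0.7,-0.8,0,0,0,0],
  [100,0.7,-0.8,0,0,0,0],
  [100,0.7,-0.8,0,0,0,0],
  [100,0.7,-0.8,0,0,0,0],
  [100,0.7,-0.8,0,0,0,0],
])

```text
t: 2.5
tcp_pos: [335.9, -285.1, 231.6]
orientation: [[0.968, 0.253, 0.0], [0.253, -0.968, -0.001], [0.0, 0.001, -1.0]]
wrist_force: [1.1, 0.0, -0.0]
gripper_width: 85.4
grasp_force: 0.0
```

Emit:
apply_moves([
  [100,0.7,-0.8,0,0,0,0],
  [100,0.7,-0.8,0,0,0,0],
  [100,0.7,-0.8,0,0,0,0],
  [100,0.7,-0.8,0,0,0,0],
  [100,0.7,-0.8,0,0,0,0],
  [100,0.7,-0.8,0,0,0,0],
  [100,0.7,-0.8,0,0,0,0],
  [100,0.7,-0.8,0,0,0,0],
  [100,0.7,-0.8,0,0,0,0],
  [100,0.7,-0.8,0,0,0,0],
  [100,0.7,-0.8,0,0,0,0],
  [100,0.7,-0.8,0,0,0,0],
])

```text
t: 3.5
tcp_pos: [506.9, 57.3, 231.5]
orientation: [[0.968, 0.253, 0.0], [0.253, -0.968, -0.0], [0.0, 0.0, -1.0]]
wrist_force: [0.3, -1.3, 0.1]
gripper_width: 86.0
grasp_force: 0.0
```

Emit:
apply_moves([
  [100,0,0,0,0,0,-0.23],
  [100,0,0,0,0,0,-0.23],
  [100,0,0,0,0,0,-0.23],
  [100,0,0,0,0,0,-0.23],
  [100,0,0,0,0,0,-0.23],
  [100,0,0,0,0,0,-0.23],
  [100,0,0,0,0,0,-0.23],
  [100,0,0,0,0,0,-0.23],
  [100,0,0,0,0,0,-0.23],
  [100,0,0,0,0,0,-0.23],
  [100,0,0,0,0,0,0],
  [100,0,0,0,0,0,0],
])

```text
t: 4.5
tcp_pos: [506.3, 55.8, 231.3]
orientation: [[0.114, 0.993, -0.0], [0.993, -0.114, 0.0], [0.0, -0.0, -1.0]]
wrist_force: [0.3, 0.3, 1.0]
gripper_width: 85.8
grasp_force: 0.0
```

Run:
```python
from h import *
s=state()
print(s['t'],np.round(s['tcp_pos'],1),np.round(s['orientation'],3).tolist(),s['wrist_force'],np.round(s['joint_positions'],1))
c=cam("scene"); cv2.imwrite("pics/s1.png",cv2.resize(c['image'][100:340,180:500,::-1],(800,600),interpolation=cv2.INTER_CUBIC))
R=np.array(s['orientation']); print(R.T@(np.array([508.7,54.2,86])-s['tcp_pos'])/30, np.degrees(np.arctan2(R[1,1],R[0,1])))
```

```text
4.5 [506.3  55.8 231.3] [[0.114, 0.993, -0.0], [0.993, -0.114, 0.0], [0.0, -0.0, -1.0]] [0.26741771 0.30209705 1.01149179] [ 19.3  21.3 -37.8 107.5  15.5  56.3 -31.8]
[-0.04447072  0.08454265  4.84255916] -6.566477532632145
```

Emit:
apply_moves([
  [100,0,0.08,0.8,0,0,0],
  [100,0,0,0.8,0,0,0],
  [100,0,0,0.8,0,0,0],
  [100,0,0,0.8,0,0,0],
  [100,0,0,0.8,0,0,0],
  [100,0,0,0.6,0,0,0],
  [100,0,0,0.4,0,0,0],
  [100,0,0,0,0,0,0],
  [100,0,0,0,0,0,0],
])

```text
t: 5.3
tcp_pos: [508.7, 55.9, 81.4]
orientation: [[0.111, 0.994, -0.0], [0.994, -0.111, -0.0], [-0.0, -0.0, -1.0]]
wrist_force: [0.1, 0.9, 1.3]
gripper_width: 85.6
grasp_force: 0.0
```

Emit:
apply_moves([
  [35,0,0,0,0,0,0],
  [35,0,0,0,0,0,0],
  [35,0,0,0,0,0,0],
  [35,0,0,0,0,0,0],
  [35,0,0,0,0,0,0],
  [35,0,0,0,0,0,0],
  [35,0,0,0,0,0,0],
  [35,0,0,0,0,0,0],
  [35,0,0,0,0,0,0],
], grip_force=20)

```text
t: 6.05
tcp_pos: [508.6, 55.7, 81.2]
orientation: [[0.11, 0.994, -0.0], [0.994, -0.11, 0.0], [-0.0, -0.0, -1.0]]
wrist_force: [0.3, 0.2, -0.3]
gripper_width: 30.0
grasp_force: 0.0
```

Run:
```python
from h import *
s=state(); print(s['t'],np.round(s['tcp_pos'],1),s['gripper_width'],s['wrist_force'])
c=cam("scene"); cv2.imwrite("pics/s1.png",cv2.resize(c['image'][130:310,200:440,::-1],(800,600),interpolation=cv2.INTER_CUBIC))
```

```text
6.05 [508.6  55.7  81.2] 29.969538086731966 [ 0.26103247  0.2107199  -0.28051153]
```

View pics/s1.png

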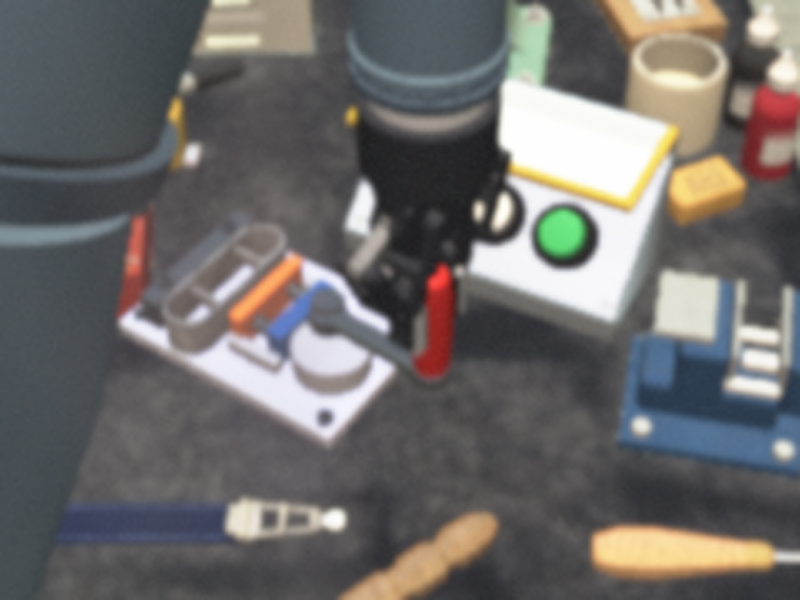

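Emit:
apply_moves([
  [35,0,-0.08,0,0,0,0],
  [35,0.0033,-0.133,0,0,0,0.0955],
  [35,0.0033,-0.133,0,0,0,0.0955],
  [35,0.0033,-0.133,0,0,0,0.0955],
  [35,0.0033,-0.133,0,0,0,0.0955],
  [35,0.0033,-0.133,0,0,0,0.0955],
])

```text
t: 6.6
tcp_pos: [488.2, 60.8, 81.6]
orientation: [[0.355, 0.935, 0.003], [0.935, -0.355, 0.001], [0.002, 0.002, -1.0]]
wrist_force: [2.7, 0.7, -2.1]
gripper_width: 29.6
grasp_force: 1.9
```

Emit:
apply_moves([
  [35,0.001,-0.067,0,0,0,0.048],
  [35,0.001,-0.067,0,0,0,0.048],
])

```text
t: 6.77
tcp_pos: [484.2, 62.5, 81.6]
orientation: [[0.4, 0.916, 0.002], [0.916, -0.4, 0.001], [0.001, 0.002, -1.0]]
wrist_force: [4.3, 0.5, -2.9]
gripper_width: 29.7
grasp_force: 1.8
```

Emit:
apply_moves([
  [35,0.001,-0.067,0,0,0,0.048],
  [35,0.001,-0.067,0,0,0,0.048],
])

```text
t: 6.93
tcp_pos: [480.3, 64.2, 81.6]
orientation: [[0.447, 0.895, 0.002], [0.895, -0.447, 0.001], [0.001, 0.001, -1.0]]
wrist_force: [3.4, 1.2, -0.8]
gripper_width: 29.7
grasp_force: 1.8
```

Emit:
apply_moves([
  [35,0.001,-0.067,0,0,0,0.048],
  [35,0.001,-0.067,0,0,0,0.048],
])

```text
t: 7.1
tcp_pos: [476.5, 66.0, 81.5]
orientation: [[0.491, 0.871, 0.001], [0.871, -0.491, 0.0], [0.001, 0.001, -1.0]]
wrist_force: [4.7, 1.0, 1.1]
gripper_width: 29.9
grasp_force: 1.8
```

Emit:
apply_moves([
  [35,0.001,-0.067,0,0,0,0.048],
  [35,0.001,-0.067,0,0,0,0.048],
])

```text
t: 7.27
tcp_pos: [472.8, 67.9, 81.5]
orientation: [[0.535, 0.845, 0.001], [0.845, -0.535, 0.0], [0.0, 0.001, -1.0]]
wrist_force: [4.2, 0.6, 0.9]
gripper_width: 29.7
grasp_force: 1.8
```

```bash
cat > lev.py <<'E'
from h import *
import sys
cl=np.load("est.npz")['cl']
def ang(p,R=None,off=0):
    d=np.array(p[:2])-cl[:2]
    if R is not None: d=d+off*R[:2,1]
    c,s=np.cos(cl[2]),np.sin(cl[2]); b=np.array([c*d[0]+s*d[1],-s*d[0]+c*d[1]])
    return np.arctan2(-b[0],-b[1]),np.hypot(*b)
def rep():
    s=state(); R=np.array(s['orientation']); f=R.T@s['wrist_force']
    print(s['t'],np.round(s['tcp_pos'],1),'th,r',np.round(ang(s['tcp_pos'],R,2.5),3),'tool yaw',np.round(np.degrees(np.arctan2(R[1,1],R[0,1])),1),'f tool',f.round(2),'w',round(s['gripper_width'],1))
if __name__=="__main__":
    rep()
    for i in range(int(sys.argv[1])): cam("scene"); rep()
E
python3 lev.py 3
```

```text
7.2667 [472.8  67.9  81.5] th,r [ 0.498 79.677] tool yaw -32.3 f tool [ 2.76  3.18 -0.87] w 29.7
7.3167 [472.2  68.1  81.4] th,r [ 0.506 79.851] tool yaw -32.4 f tool [ 3.11  3.19 -1.69] w 29.9
7.3667 [472.   67.8  81.3] th,r [ 0.506 80.13 ] tool yaw -32.2 f tool [ 1.32  1.92 -0.61] w 29.9
7.4167 [471.9  67.6  81.2] th,r [ 0.505 80.369] tool yaw -32.2 f tool [ 0.99  1.61 -0.43] w 30.1
```

Emit:
apply_moves([
  [35,0.001,-0.067,0,0,0,0.048],
  [35,0.001,-0.067,0,0,0,0.048],
])

```text
t: 7.58
tcp_pos: [469.2, 69.7, 81.2]
orientation: [[0.577, 0.817, -0.0], [0.817, -0.577, -0.0], [-0.0, -0.0, -1.0]]
wrist_force: [3.4, -0.6, 0.1]
gripper_width: 30.0
grasp_force: 1.8
```

Emit:
apply_moves([
  [35,0.001,-0.067,0,0,0,0.048],
  [35,0.001,-0.067,0,0,0,0.048],
])

```text
t: 7.75
tcp_pos: [465.8, 72.3, 81.2]
orientation: [[0.617, 0.787, -0.0], [0.787, -0.617, -0.0], [-0.0, -0.0, -1.0]]
wrist_force: [3.5, -0.8, -1.4]
gripper_width: 29.8
grasp_force: 1.8
```

Emit:
apply_moves([
  [35,0.001,-0.067,0,0,0,0.048],
  [35,0.001,-0.067,0,0,0,0.048],
])

```text
t: 7.92
tcp_pos: [462.7, 75.0, 81.2]
orientation: [[0.656, 0.755, -0.0], [0.755, -0.656, -0.0], [-0.0, -0.0, -1.0]]
wrist_force: [4.9, -0.8, -0.7]
gripper_width: 29.9
grasp_force: 1.9
```

Emit:
apply_moves([
  [35,0.001,-0.067,0,0,0,0.048],
  [35,0.001,-0.067,0,0,0,0.048],
])

```text
t: 8.08
tcp_pos: [459.8, 77.8, 81.2]
orientation: [[0.693, 0.721, 0.0], [0.721, -0.693, -0.0], [-0.0, 0.0, -1.0]]
wrist_force: [4.6, -0.9, -1.7]
gripper_width: 30.1
grasp_force: 1.9
```

```bash
sed -i "s/'w',/'gf',s['grasp_force'],'w',/" lev.py; python3 lev.py 1
```

```text
8.0833 [459.8  77.8  81.2] th,r [ 0.702 80.485] tool yaw -43.9 f tool [2.51 3.92 1.72] gf 1.9004590617259964 w 30.1
8.1333 [459.4  78.1  81.3] th,r [ 0.709 80.562] tool yaw -43.9 f tool [2.8  2.32 0.37] gf 1.6254527738783509 w 29.8
```

Emit:
apply_moves([
  [35,0.001,-0.067,0,0,0,0.048],
  [35,0.001,-0.067,0,0,0,0.048],
])

```text
t: 8.3
tcp_pos: [457.2, 80.5, 81.3]
orientation: [[0.728, 0.685, 0.0], [0.685, -0.728, -0.0], [0.0, 0.0, -1.0]]
wrist_force: [3.9, -0.4, -0.4]
gripper_width: 30.0
grasp_force: 1.9
```

Emit:
apply_moves([
  [35,0.001,-0.067,0,0,0,0.048],
  [35,0.001,-0.067,0,0,0,0.048],
])

```text
t: 8.47
tcp_pos: [454.4, 83.6, 81.3]
orientation: [[0.762, 0.648, 0.0], [0.648, -0.762, -0.0], [0.0, 0.0, -1.0]]
wrist_force: [3.9, -0.9, -0.7]
gripper_width: 30.1
grasp_force: 1.9
```

```bash
python3 lev.py 1
```

```text
8.4667 [454.4  83.6  81.3] th,r [ 0.802 80.745] tool yaw -49.6 f tool [2.41 3.21 0.71] gf 1.8935293433605693 w 30.1
8.5167 [453.9  84.   81.3] th,r [ 0.808 80.817] tool yaw -49.7 f tool [ 2.77  3.24 -0.23] gf 1.6220029680698644 w 29.8
```

Emit:
apply_moves([
  [35,0.001,-0.067,0,0,0,0.048],
  [35,0.001,-0.067,0,0,0,0.048],
])

```text
t: 8.68
tcp_pos: [452.0, 86.7, 81.3]
orientation: [[0.793, 0.609, 0.0], [0.609, -0.793, -0.0], [0.0, 0.0, -1.0]]
wrist_force: [5.1, -1.6, 0.3]
gripper_width: 30.0
grasp_force: 1.9
```

Emit:
apply_moves([
  [35,0.001,-0.067,0,0,0,0.048],
  [35,0.001,-0.067,0,0,0,0.048],
])

```text
t: 8.85
tcp_pos: [449.6, 90.0, 81.3]
orientation: [[0.823, 0.568, 0.0], [0.568, -0.823, -0.0], [0.0, 0.0, -1.0]]
wrist_force: [5.2, -1.3, -0.1]
gripper_width: 29.9
grasp_force: 2.0
```

```bash
python3 lev.py 0
```

```text
8.85 [449.6  90.   81.3] th,r [ 0.9   80.954] tool yaw -55.4 f tool [3.56 4.03 0.13] gf 1.975223695335444 w 29.9
```

Emit:
apply_moves([
  [35,0.001,-0.067,0,0,0,0.048],
  [35,0.001,-0.067,0,0,0,0.048],
])

```text
t: 9.02
tcp_pos: [447.5, 93.3, 81.4]
orientation: [[0.85, 0.526, 0.0], [0.526, -0.85, -0.0], [0.0, 0.0, -1.0]]
wrist_force: [6.0, -1.6, -0.5]
gripper_width: 30.2
grasp_force: 2.1
```

```bash
python3 lev.py 0
```

```text
9.0167 [447.5  93.3  81.4] th,r [ 0.948 81.043] tool yaw -58.3 f tool [4.25 4.53 0.52] gf 2.14808661112329 w 30.2
```

Emit:
apply_moves([
  [35,0.001,-0.067,0,0,0,0.048],
  [35,0.001,-0.067,0,0,0,0.048],
])

```text
t: 9.18
tcp_pos: [445.5, 96.6, 81.3]
orientation: [[0.876, 0.483, 0.0], [0.483, -0.876, -0.0], [0.0, 0.0, -1.0]]
wrist_force: [5.3, -2.2, -0.2]
gripper_width: 29.9
grasp_force: 2.3
```

```bash
python3 lev.py 0
```

```text
9.1833 [445.5  96.6  81.3] th,r [ 0.996 81.2  ] tool yaw -61.1 f tool [3.52 4.49 0.2 ] gf 2.3108415244496427 w 29.9
```

Emit:
apply_moves([
  [35,0.001,-0.067,0,0,0,0.048],
  [35,0.001,-0.067,0,0,0,0.048],
])

```text
t: 9.35
tcp_pos: [443.7, 100.0, 81.4]
orientation: [[0.899, 0.438, 0.001], [0.438, -0.899, -0.0], [0.0, 0.001, -1.0]]
wrist_force: [5.5, -2.3, 0.1]
gripper_width: 29.8
grasp_force: 2.5
```

Emit:
apply_moves([
  [35,0.001,-0.067,0,0,0,0.048],
  [35,0.001,-0.067,0,0,0,0.048],
])

```text
t: 9.52
tcp_pos: [442.1, 103.5, 81.4]
orientation: [[0.92, 0.392, 0.001], [0.392, -0.92, -0.001], [0.0, 0.001, -1.0]]
wrist_force: [5.8, -3.7, -0.4]
gripper_width: 30.0
grasp_force: 2.6
```

```bash
python3 lev.py 0
```

```text
9.5167 [442.1 103.5  81.4] th,r [ 1.091 81.404] tool yaw -66.9 f tool [3.9  5.64 0.39] gf 2.626701207482256 w 30.0
```

Emit:
apply_moves([
  [35,0.001,-0.067,0,0,0,0.048],
  [35,0.001,-0.067,0,0,0,0.048],
])

```text
t: 9.68
tcp_pos: [440.7, 107.1, 81.4]
orientation: [[0.939, 0.345, 0.001], [0.345, -0.939, -0.001], [0.0, 0.001, -1.0]]
wrist_force: [6.2, -4.1, -0.4]
gripper_width: 30.0
grasp_force: 2.8
```

```bash
python3 lev.py 2
```

```text
9.6833 [440.7 107.1  81.4] th,r [ 1.138 81.483] tool yaw -69.8 f tool [4.37 5.95 0.36] gf 2.7641087339725345 w 30.0
9.7333 [440.5 107.5  81.4] th,r [ 1.144 81.575] tool yaw -69.9 f tool [5.07 4.65 0.33] gf 2.613226100220345 w 30.0
9.7833 [440.3 107.4  81.3] th,r [ 1.143 81.786] tool yaw -69.8 f tool [ 2.28  4.54 -0.89] gf 1.711629604396876 w 30.0
```

Emit:
apply_moves([
  [35,0,0.04,0,0,0,0],
  [35,0,0.04,0,0,0,0],
  [60,0,0,0,0,0,0],
  [100,0,0,0,0,0,0],
  [100,0,0,0,0,0,0],
  [100,0,0,0,0,0,0],
  [100,0,0,0,0,0,0],
  [100,0,0,0,0,0,0],
])

```text
t: 10.45
tcp_pos: [441.1, 105.5, 81.3]
orientation: [[0.937, 0.348, -0.0], [0.348, -0.937, 0.0], [-0.0, -0.0, -1.0]]
wrist_force: [0.2, -0.1, 0.5]
gripper_width: 85.9
grasp_force: 0.0
```

Emit:
apply_moves([
  [100,0,0,-0.4,0,0,0],
  [100,0,0,-0.8,0,0,0],
  [100,0,0,-0.9,0,0,0],
  [100,0,0,-0.9,0,0,0],
  [100,0,0,-0.9,0,0,0],
  [100,0,0,-0.9,0,0,0],
  [100,0,0,0,0,0,0],
])

```text
t: 11.03
tcp_pos: [444.0, 106.4, 230.0]
orientation: [[0.937, 0.348, 0.008], [0.348, -0.937, 0.002], [0.008, 0.001, -1.0]]
wrist_force: [-0.0, 0.0, 0.2]
gripper_width: 85.9
grasp_force: 0.0
```

```bash
python3 lev.py 0
python3 - <<'E'
from h import *
c=cam("scene"); im=c['image'][:,:,::-1]
t=cam("top"); tm=t['image'][:,:,::-1]
a=cv2.resize(im[180:280,225:345],(600,500),interpolation=cv2.INTER_CUBIC); cv2.imwrite("pics/s2.png",a)
for n in ("scene","top"):
    for m in ("lever_handle","jaw","die"):
        for r in regions_of(n,m)[:1]:
            ys,xs=np.nonzero(r['mask']); print(n,m,round(r['p'],2),r['box'],len(xs))
E
```

```text
11.0333 [444.  106.4 230. ] th,r [ 1.115 78.687] tool yaw -69.6 f tool [ 0.01 -0.02 -0.2 ] gf 0.0 w 85.9
scene lever_handle 0.92 [281.0, 219.6, 307.2, 258.1] 695
scene jaw 0.56 [363.7, 192.4, 373.8, 207.1] 125
scene die 0.92 [250.7, 197.0, 284.0, 237.5] 642
top lever_handle 0.46 [303.9, 209.5, 317.9, 228.1] 133
top jaw 0.6 [359.4, 239.8, 365.3, 259.2] 120
top die 0.58 [272.6, 196.9, 283.1, 226.1] 23
```

View pics/s2.png

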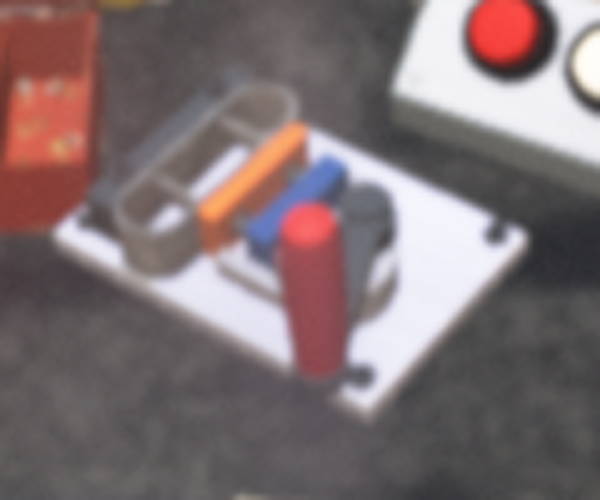

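The jaw now presses the die against the bar. The lever handle is near crop (310,290) and stays where I left it. Next I turn and tilt the tool for the buttons.

Emit:
apply_moves([
  [0,0,0,0,0,0,0.195],
  [0,0,0,0,0,0,0.195],
  [0,0,0,0,0,0,0.195],
  [0,0,0,0,0,0.222,0],
  [0,0,0,0,0,0.222,0],
  [0,0,0,0,0,0.222,0],
  [0,0,0,0,0,0.222,0],
  [0,0,0,0,0,0.222,0],
  [0,0,0,0,0,0.222,0],
  [0,0,0,0,0,0,0],
  [0,0,0,0,0,0,0],
])

```text
t: 12.35
tcp_pos: [443.3, 96.7, 226.1]
orientation: [[0.891, 0.038, 0.452], [0.04, -0.999, 0.004], [0.451, 0.015, -0.892]]
wrist_force: [-0.2, 0.2, -1.1]
gripper_width: -0.2
grasp_force: 0.0
```

```bash
cat > btn.py <<'E'
from h import *
x,y,ya,a,h=np.load("est.npz")['co']
ya=np.array(ya); c,s_=np.cos(ya),np.sin(ya); n=np.array([-c*.6428,-s_*.6428,.766])
B={'white':np.array([x+c*a,y+s_*a,h])}; B['green']=B['white']+52*np.array([s_,-c,0])
s=state(); R=np.array(s['orientation']); p=np.array(s['tcp_pos'])
print(s['t'],p.round(1),R.round(3).tolist(),'f',(R.T@s['wrist_force']).round(1),'w',round(s['gripper_width'],1),np.round(s['joint_positions']))
rv=cv2.Rodrigues(R.T@np.c_[np.cross([s_,-c,0],-n),[s_,-c,0],-n])[0].ravel()
print('turn left units',(np.degrees(rv)/30).round(3))
for k in B:
  for d in (60,10): print(k,d,'shift units',(R.T@(B[k]+d*n-p)/30).round(3))
E
python3 btn.py
```

```text
12.35 [443.3  96.7 226.1] [[0.891, 0.038, 0.452], [0.04, -0.999, 0.004], [0.451, 0.015, -0.892]] f [-0.6 -0.2  0.9] w -0.2 [   7.    2.  -33.  136.   35.   22. -144.]
turn left units [ 0.037  0.439 -0.005]
white 60 shift units [2.908 0.56  6.065]
white 10 shift units [3.288 0.528 7.687]
green 60 shift units [2.916 2.293 6.097]
green 10 shift units [3.296 2.261 7.72 ]
```

Emit:
apply_moves([
  [0,0.36,0.09,0.75,0,0,0],
  [0,0.36,0.09,0.75,0,0,0],
  [0,0.36,0.09,0.75,0,0,0],
  [0,0.36,0.09,0.75,0,0,0],
  [0,0.36,0.09,0.75,0,0,0],
  [0,0,0,0,0.018,0.22,0],
  [0,0,0,0,0.018,0.22,0],
  [0,0,0,0,0,0,0],
  [0,0,0,0,0,0,0],
])

```text
t: 13.1
tcp_pos: [557.2, 86.4, 219.8]
orientation: [[0.828, 0.057, 0.558], [0.052, -0.998, 0.024], [0.558, 0.009, -0.83]]
wrist_force: [-0.3, -0.2, -1.1]
gripper_width: -0.1
grasp_force: 0.0
```

```bash
python3 btn.py
```

```text
13.1 [557.2  86.4 219.8] [[0.828, 0.057, 0.558], [0.052, -0.998, 0.024], [0.558, 0.009, -0.83]] f [-0.9  0.1  0.7] w -0.1 [ -18.   11.   -1.  130.   56.   11. -158.]
turn left units [0.006 0.202 0.02 ]
white 60 shift units [-0.88   0.131  4.088]
white 10 shift units [-0.704  0.126  5.745]
green 60 shift units [-0.898  1.864  4.095]
green 10 shift units [-0.722  1.86   5.752]
```

Emit:
apply_moves([
  [0,0,0,0,0,0,0.22],
  [0,0,0,0,0,0,0.22],
  [0,0,0,0,0,0,0.22],
])

```text
t: 13.35
tcp_pos: [557.7, 85.7, 227.6]
orientation: [[0.806, -0.235, 0.543], [-0.294, -0.956, 0.022], [0.514, -0.177, -0.84]]
wrist_force: [-0.5, 0.1, -0.3]
gripper_width: 0.2
grasp_force: 0.0
```

```bash
python3 btn.py
```

```text
13.35 [557.7  85.7 227.6] [[0.806, -0.235, 0.543], [-0.294, -0.956, 0.022], [0.514, -0.177, -0.84]] f [-0.6  0.  -0. ] w 0.2 [ -30.   10.   12.  129.   35.   11. -158.]
turn left units [ 0.05   0.233 -0.649]
white 60 shift units [-0.868  0.422  4.312]
white 10 shift units [-0.677  0.345  5.966]
green 60 shift units [-0.289  2.056  4.321]
green 10 shift units [-0.098  1.979  5.975]
```

Emit:
apply_moves([
  [0,0,0,0,0,0,-0.22],
  [0,0,0,0,0,0,-0.22],
  [0,0,0,0,0,0,-0.22],
  [0,0,0,0,0,0,-0.22],
  [0,0,0,0,0,0,-0.22],
  [0,0,0,0,0,0,-0.22],
  [0,0,0,0,0,0,-0.22],
  [0,0,0,0,0,0,-0.22],
  [0,0,0,0,0,0,-0.22],
  [0,0,0,0,0,0,-0.22],
])

```text
t: 14.18
tcp_pos: [557.6, 85.8, 227.2]
orientation: [[0.535, 0.647, 0.543], [0.761, -0.648, 0.022], [0.366, 0.401, -0.84]]
wrist_force: [0.1, -0.6, 1.3]
gripper_width: 0.2
grasp_force: 0.0
```

```bash
python3 btn.py
```

```text
14.1833 [557.6  85.8 227.2] [[0.535, 0.647, 0.543], [0.761, -0.648, 0.022], [0.366, 0.401, -0.84]] f [ 0.1  1.  -1. ] w 0.2 [ -16.   10.   -3.  129.   45.   13. -101.]
turn left units [-0.088  0.227  1.57 ]
white 60 shift units [-0.728 -0.619  4.304]
white 10 shift units [-0.581 -0.474  5.957]
green 60 shift units [-1.999  0.559  4.313]
green 10 shift units [-1.852  0.705  5.966]
```

Emit:
apply_moves([
  [0,0,0,0,0,0,-0.2215],
  [0,0,0,0,0,0,-0.2215],
  [0,0,0,0,0,0,-0.2215],
  [0,0,0,0,0,0,-0.2215],
  [0,0,0,0,0,0,-0.2215],
  [0,0,0,0,0,0,-0.2215],
  [0,0,0,0,0,0,-0.2215],
  [0,0,0,0,0,0,-0.2215],
  [0,0,0,0,0,0,-0.2215],
  [0,0,0,0,0,0,-0.2215],
])

```text
t: 15.02
tcp_pos: [557.5, 85.8, 227.1]
orientation: [[-0.38, 0.749, 0.542], [0.898, 0.439, 0.022], [-0.221, 0.496, -0.84]]
wrist_force: [-0.3, -0.1, 0.8]
gripper_width: -0.1
grasp_force: 0.0
```

Emit:
apply_moves([
  [0,0,0,0,0,0,-0.2215],
  [0,0,0,0,0,0,-0.2215],
  [0,0,0,0,0,0,-0.2215],
  [0,0,0,0,0,0,-0.2215],
  [0,0,0,0,0,0,-0.2215],
  [0,0,0,0,0,0,-0.2215],
  [0,0,0,0,0,0,-0.2215],
  [0,0,0,0,0,0,-0.2215],
  [0,0,0,0,0,0,-0.2215],
  [0,0,0,0,0,0,-0.2215],
])

```text
t: 15.85
tcp_pos: [557.5, 85.8, 227.1]
orientation: [[-0.839, -0.049, 0.542], [-0.043, 0.999, 0.023], [-0.543, -0.005, -0.84]]
wrist_force: [-0.2, 0.6, -0.1]
gripper_width: 0.1
grasp_force: 0.0
```

```bash
sed -i 's/np.c_\[np.cross(\[s_,-c,0\],-n),\[s_,-c,0\],-n\]/np.c_[np.cross([-s_,c,0],-n),[-s_,c,0],-n]/' btn.py; python3 btn.py
```

```text
15.85 [557.5  85.8 227.1] [[-0.839, -0.049, 0.542], [-0.043, 0.999, 0.023], [-0.543, -0.005, -0.84]] f [ 0.2  0.6 -0. ] w 0.1 [  6.  12. -27. 128.  57.  17.  23.]
turn left units [-0.009 -0.238  0.002]
white 60 shift units [ 0.943 -0.113  4.301]
white 10 shift units [ 0.736 -0.105  5.955]
green 60 shift units [ 0.944 -1.846  4.31 ]
green 10 shift units [ 0.737 -1.838  5.963]
```

Emit:
apply_moves([
  [0,0,0,0,0,-0.12,0],
  [0,0,0,0,0,-0.12,0],
  [0,0,0,0,0,0,0],
  [0,0,0,0,0,0,0],
])

```text
t: 16.18
tcp_pos: [559.0, 82.8, 227.4]
orientation: [[-0.802, -0.038, 0.595], [-0.037, 0.999, 0.014], [-0.596, -0.011, -0.803]]
wrist_force: [0.9, -0.2, 0.5]
gripper_width: -0.0
grasp_force: 0.0
```

```bash
python3 btn.py
```

```text
16.1833 [559.   82.8 227.4] [[-0.802, -0.038, 0.595], [-0.037, 0.999, 0.014], [-0.596, -0.011, -0.803]] f [-1.  -0.2  0.1] w -0.0 [  0.  11. -21. 131.  77.  15.   2.]
turn left units [-0.03  -0.115 -0.006]
white 60 shift units [1.258 0.03  4.213]
white 10 shift units [1.157 0.057 5.877]
green 60 shift units [ 1.251 -1.703  4.241]
green 10 shift units [ 1.151 -1.676  5.904]
```

Emit:
apply_moves([
  [0,0.25,0,0.7,0,0,0],
  [0,0.25,0,0.7,0,0,0],
  [0,0.25,0,0.7,0,0,0],
  [0,0.25,0,0.7,0,0,0],
  [0,0,0,0,-0.03,-0.115,0],
  [0,0,0,0,0,0,0],
  [0,0,0,0,0,0,0],
])

```text
t: 16.77
tcp_pos: [582.9, 80.3, 148.0]
orientation: [[-0.773, -0.042, 0.633], [-0.034, 0.999, 0.024], [-0.634, -0.004, -0.774]]
wrist_force: [0.8, -0.5, 0.4]
gripper_width: 0.2
grasp_force: 0.0
```

```bash
python3 btn.py
```

```text
16.7667 [582.9  80.3 148. ] [[-0.773, -0.042, 0.633], [-0.034, 0.999, 0.024], [-0.634, -0.004, -0.774]] f [-0.9 -0.5  0.2] w 0.2 [  7.  25. -28. 132. 125.  24. -43.]
turn left units [-0.016 -0.023 -0.009]
white 60 shift units [0.398 0.105 1.597]
white 10 shift units [0.378 0.119 3.263]
green 60 shift units [ 0.39  -1.628  1.611]
green 10 shift units [ 0.37  -1.614  3.278]
```

Emit:
apply_moves([
  [0,0.13,0.03,0.53,-0.016,-0.023,-0.009],
  [0,0.13,0.03,0.53,0,0,0],
  [0,0.13,0.03,0.53,0,0,0],
  [0,0,0,0,0,0,0],
  [0,0,0,0,0,0,0],
])

```text
t: 17.18
tcp_pos: [605.4, 84.9, 105.3]
orientation: [[-0.763, -0.052, 0.644], [-0.04, 0.999, 0.033], [-0.645, -0.0, -0.764]]
wrist_force: [-1.0, -0.8, 0.1]
gripper_width: 0.3
grasp_force: 0.0
```

```bash
python3 btn.py
```

```text
17.1833 [605.4  84.9 105.3] [[-0.763, -0.052, 0.644], [-0.04, 0.999, 0.033], [-0.645, -0.0, -0.764]] f [ 0.7 -0.8 -0.8] w 0.3 [  9.  33. -30. 130. 133.  30. -48.]
turn left units [0.001 0.006 0.002]
white 60 shift units [ 0.079 -0.022  0.015]
white 10 shift units [ 0.084 -0.022  1.682]
green 60 shift units [ 0.081 -1.755  0.015]
green 10 shift units [ 0.086 -1.756  1.681]
```

Now I advance to 10 mm off white and take a look.

Emit:
apply_moves([
  [0,0.08,-0.02,0.2,0,0,0],
  [0,0,0,0.4,0,0,0],
  [0,0,0,0.4,0,0,0],
  [0,0,0,0.4,0,0,0],
  [0,0,0,0.28,0,0,0],
  [0,0,0,0,0,0,0],
  [0,0,0,0,0,0,0],
])

```text
t: 17.77
tcp_pos: [635.8, 86.3, 65.4]
orientation: [[-0.762, -0.053, 0.645], [-0.04, 0.999, 0.035], [-0.646, 0.001, -0.763]]
wrist_force: [0.7, -0.6, 0.3]
gripper_width: 0.0
grasp_force: 0.0
```

```bash
python3 btn.py;  python3 - <<'E'
from h import *
c=cam("scene"); cv2.imwrite("pics/s3.png",cv2.resize(c['image'][135:255,270:430,::-1],(800,600),interpolation=cv2.INTER_CUBIC))
s=state(); p=np.array(s['tcp_pos']); print(((proj(c,p)-[270,135])*5).round())
E
```

```text
17.7667 [635.8  86.3  65.4] [[-0.762, -0.053, 0.645], [-0.04, 0.999, 0.035], [-0.646, 0.001, -0.763]] f [-0.7 -0.7  0.2] w 0.0 [  9.  41. -30. 126. 137.  33. -49.]
turn left units [0.004 0.008 0.002]
white 60 shift units [-0.006 -0.014 -1.656]
white 10 shift units [ 0.002 -0.017  0.01 ]
green 60 shift units [-0.004 -1.747 -1.659]
green 10 shift units [ 0.004 -1.75   0.007]
[[376. 283.]]
```

View pics/s3.png

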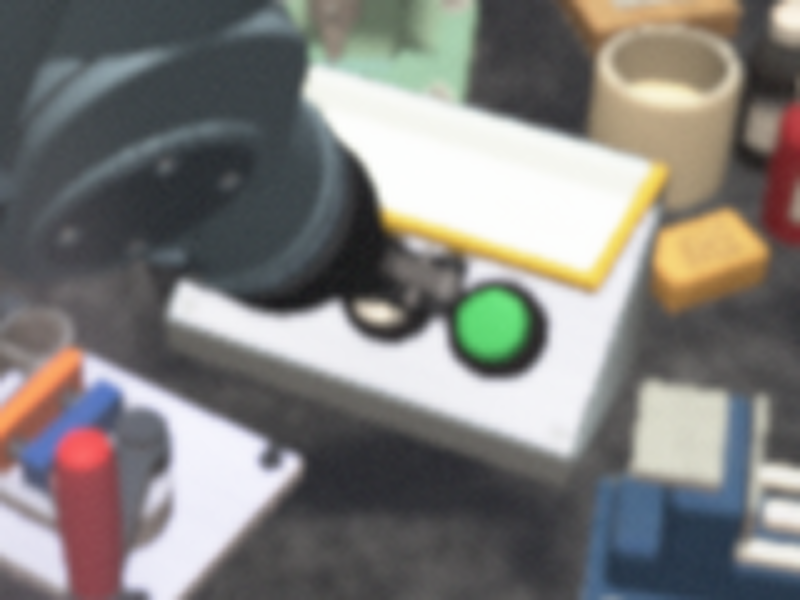

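Emit:
apply_moves([
  [0,0,0,0.2,0,0,0],
  [0,0,0,0.15,0,0,0],
  [0,0,0,0,0,0,0],
  [0,0,0,0,0,0,0],
])

```text
t: 18.15
tcp_pos: [641.2, 87.0, 59.0]
orientation: [[-0.761, -0.055, 0.647], [-0.042, 0.999, 0.035], [-0.648, -0.001, -0.762]]
wrist_force: [-24.9, -4.4, 33.8]
gripper_width: -0.1
grasp_force: 21.2
```

```bash
python3 btn.py
```

```text
18.15 [641.2  87.   59. ] [[-0.761, -0.055, 0.647], [-0.042, 0.999, 0.035], [-0.648, -0.001, -0.762]] f [ -2.7  -3.  -42. ] w -0.1 [  9.  42. -30. 125. 138.  34. -49.]
turn left units [0.004 0.012 0.006]
white 60 shift units [-0.011 -0.028 -1.934]
white 10 shift units [ 0.    -0.031 -0.267]
green 60 shift units [-0.005 -1.761 -1.938]
green 10 shift units [ 0.006 -1.765 -0.271]
```

Emit:
apply_moves([
  [0,0,0,0.06,0,0,0],
  [0,0,0,0.06,0,0,0],
  [0,0,0,0,0,0,0],
])

```text
t: 18.4
tcp_pos: [641.7, 87.1, 58.3]
orientation: [[-0.759, -0.056, 0.648], [-0.044, 0.998, 0.034], [-0.649, -0.003, -0.761]]
wrist_force: [-53.6, -10.6, 72.2]
gripper_width: 0.1
grasp_force: 44.6
```

```bash
python3 btn.py
```

```text
18.4 [641.7  87.1  58.3] [[-0.759, -0.056, 0.648], [-0.044, 0.998, 0.034], [-0.649, -0.003, -0.761]] f [ -5.7  -7.7 -90. ] w 0.1 [  9.  42. -30. 125. 138.  34. -49.]
turn left units [0.003 0.016 0.011]
white 60 shift units [-0.017 -0.033 -1.963]
white 10 shift units [-0.003 -0.035 -0.297]
green 60 shift units [-0.007 -1.766 -1.966]
green 10 shift units [ 0.007 -1.769 -0.299]
```

Emit:
apply_moves([
  [0,0,0,-0.12,0,0,0],
  [0,0,0,0,0,0,0],
])

```text
t: 18.57
tcp_pos: [641.1, 87.0, 59.0]
orientation: [[-0.761, -0.055, 0.646], [-0.042, 0.999, 0.035], [-0.647, -0.0, -0.762]]
wrist_force: [-25.3, -4.5, 33.0]
gripper_width: -0.3
grasp_force: 20.7
```

```bash
cat > p.py <<'E'
from h import *
s=state(); R=np.array(s['orientation']); x,y,ya,a,h=np.load("est.npz")['co']; c,q=np.cos(ya),np.sin(ya)
n=np.array([-c*.6428,-q*.6428,.766]); B=np.array([x+c*a,y+q*a,h])
print('above est white top',round(float((np.array(s['tcp_pos'])-B)@n),2),'f',(R.T@s['wrist_force']).round(1),'tq',(R.T@s['torque']).round(2),'gf',round(s['grasp_force'],2))
E
python3 p.py
```

```text
above est white top 1.99 f [ -1.9  -3.1 -41.7] tq [ 0.68  0.31 -0.01] gf 20.73
```

Emit:
apply_moves([
  [0,0,0,-0.07,0,0,0],
  [0,0,0,0,0,0,0],
])

```text
t: 18.73
tcp_pos: [640.8, 86.8, 59.5]
orientation: [[-0.762, -0.054, 0.646], [-0.041, 0.999, 0.035], [-0.647, 0.001, -0.763]]
wrist_force: [-5.2, -0.7, 6.1]
gripper_width: 0.2
grasp_force: 4.0
```

```bash
python3 p.py
```

```text
above est white top 2.63 f [ 0.  -0.4 -8. ] tq [-0.02  0.74 -0.03] gf 4.03
```

Emit:
apply_moves([
  [0,0,0,-0.07,0,0,0],
  [0,0,0,0,0,0,0],
])

```text
t: 18.9
tcp_pos: [639.8, 86.8, 60.6]
orientation: [[-0.762, -0.053, 0.646], [-0.04, 0.999, 0.035], [-0.646, 0.001, -0.763]]
wrist_force: [-2.2, -0.5, 3.1]
gripper_width: 0.1
grasp_force: 2.0
```

```bash
python3 p.py
```

```text
above est white top 4.1 f [-0.3 -0.4 -3.8] tq [-0.06  0.7   0.  ] gf 2.01
```

Emit:
apply_moves([
  [0,0,0,-0.07,0,0,0],
  [0,0,0,0,0,0,0],
])

```text
t: 19.07
tcp_pos: [638.6, 86.7, 62.1]
orientation: [[-0.762, -0.053, 0.645], [-0.04, 0.999, 0.035], [-0.646, 0.001, -0.763]]
wrist_force: [-2.5, 1.0, 2.8]
gripper_width: 0.3
grasp_force: 1.5
```

```bash
python3 p.py
```

```text
above est white top 5.99 f [ 0.1  1.1 -3.8] tq [-0.22  0.69 -0.  ] gf 1.46
```

White's top sits about 8 mm higher than I estimated. The force profile shows it went fully down with its spring behaving as described, and it now springs back. I release it and move over to green.

Emit:
apply_moves([
  [0,0,0,-0.2,0,0,0],
  [0,0,0,-0.3,0,0,0],
  [0,0,0,-0.3,0,0,0],
  [0,0,0,0,0,0,0],
  [0,0,-0.36,0,0,0,0],
  [0,0,-0.36,0,0,0,0],
  [0,0,-0.36,0,0,0,0],
  [0,0,-0.36,0,0,0,0],
  [0,0,-0.36,0,0,0,0],
  [0,0,0,0,0,0,0],
  [0,0,0,0,0,0,0],
])

```text
t: 19.98
tcp_pos: [626.0, 31.1, 80.3]
orientation: [[-0.762, -0.052, 0.645], [-0.039, 0.999, 0.034], [-0.646, 0.001, -0.763]]
wrist_force: [0.1, 0.5, 0.1]
gripper_width: -0.2
grasp_force: 0.0
```

```bash
python3 btn.py; python3 p.py
python3 - <<'E'
from h import *
c=cam("scene"); cv2.imwrite("pics/s4.png",cv2.resize(c['image'][135:255,270:430,::-1],(800,600),interpolation=cv2.INTER_CUBIC))
E
```

```text
19.9833 [626.   31.1  80.3] [[-0.762, -0.052, 0.645], [-0.039, 0.999, 0.034], [-0.646, 0.001, -0.763]] f [-0.2  0.5 -0. ] w -0.2 [ 16.  38. -30. 128. 144.  30. -49.]
turn left units [0.002 0.009 0.   ]
white 60 shift units [-0.005  1.806 -1.002]
white 10 shift units [0.003 1.803 0.665]
green 60 shift units [-0.005  0.072 -1.004]
green 10 shift units [0.003 0.07  0.663]
above est white top 29.88 f [-0.2  0.5 -0. ] tq [ 0.02  0.69 -0.02] gf 0.0
```

View pics/s4.png

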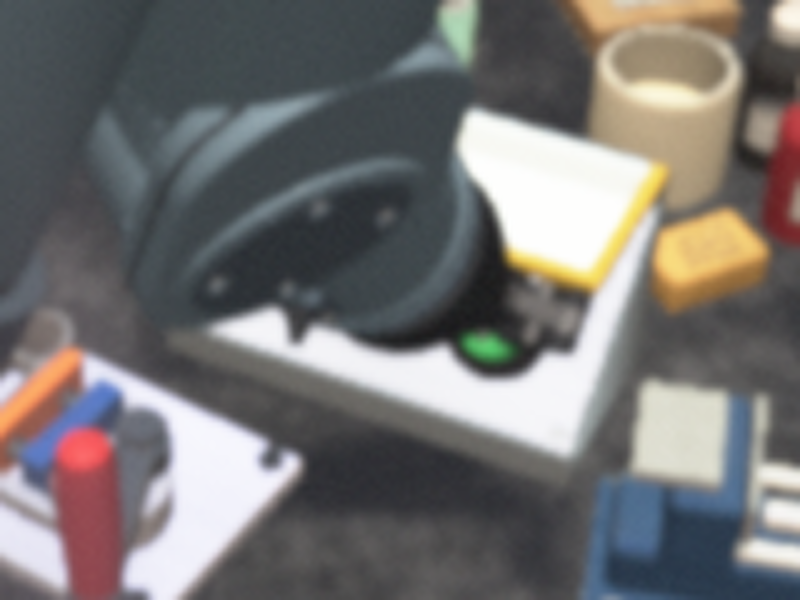

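The gripper is over green (crop (485,345)), well clear of white and red. I approach it and press gently.

Emit:
apply_moves([
  [0,0,0.02,0.2,0,0,0],
  [0,0,0,0.25,0,0,0],
  [0,0,0,0.2,0,0,0],
  [0,0,0,0.08,0,0,0],
  [0,0,0,0.08,0,0,0],
  [0,0,0,0,0,0,0],
])

```text
t: 20.53
tcp_pos: [641.8, 34.0, 61.3]
orientation: [[-0.762, -0.054, 0.645], [-0.04, 0.999, 0.036], [-0.646, 0.002, -0.763]]
wrist_force: [-1.7, 1.3, 3.4]
gripper_width: -0.1
grasp_force: 1.6
```

```bash
python3 p.py
```

```text
above est white top 5.07 f [-0.9  1.4 -3.6] tq [-0.27  0.5  -0.01] gf 1.63
```

Emit:
apply_moves([
  [0,0,0,0.05,0,0,0],
  [0,0,0,0,0,0,0],
])

```text
t: 20.7
tcp_pos: [642.5, 33.9, 60.5]
orientation: [[-0.762, -0.054, 0.645], [-0.04, 0.999, 0.036], [-0.646, 0.002, -0.763]]
wrist_force: [-2.5, 1.5, 3.5]
gripper_width: 0.0
grasp_force: 1.9
```

```bash
python3 p.py
```

```text
above est white top 4.03 f [-0.4  1.6 -4.2] tq [-0.45  0.48  0.02] gf 1.94
```

Emit:
apply_moves([
  [0,0,0,0.05,0,0,0],
  [0,0,0,0,0,0,0],
])

```text
t: 20.87
tcp_pos: [643.5, 34.0, 59.4]
orientation: [[-0.762, -0.054, 0.645], [-0.04, 0.999, 0.036], [-0.646, 0.002, -0.763]]
wrist_force: [-1.6, 2.9, 4.6]
gripper_width: -0.1
grasp_force: 2.4
```

```bash
python3 p.py
```

```text
above est white top 2.57 f [-1.9  3.  -4.5] tq [-0.64  0.49 -0.01] gf 2.36
```

Emit:
apply_moves([
  [0,0,0,0.03,0,0,0],
  [0,0,0,0,0,0,0],
])

```text
t: 21.03
tcp_pos: [643.6, 34.0, 59.1]
orientation: [[-0.762, -0.054, 0.646], [-0.041, 0.999, 0.036], [-0.647, 0.001, -0.763]]
wrist_force: [-7.2, 2.4, 12.2]
gripper_width: 0.3
grasp_force: 6.8
```

```bash
python3 p.py
```

```text
above est white top 2.24 f [ -2.5   2.8 -13.9] tq [-0.49  0.33 -0.04] gf 6.84
```

Green has bottomed at 14 N. I retract straight out along the normal.

Emit:
apply_moves([
  [0,0,0,-0.2,0,0,0],
  [0,0,0,-0.4,0,0,0],
  [0,0,0,-0.6,0,0,0],
  [0,0,0,-0.7,0,0,0],
  [0,0,0,-0.7,0,0,0],
  [0,0,0,-0.7,0,0,0],
  [0,0,0,-0.7,0,0,0],
  [0,0,0,-0.5,0,0,0],
  [0,0,0,0,0,0,0],
  [0,0,0,0,0,0,0],
])

```text
t: 21.87
tcp_pos: [557.4, 27.6, 162.3]
orientation: [[-0.761, -0.051, 0.647], [-0.039, 0.999, 0.033], [-0.647, -0.0, -0.762]]
wrist_force: [0.6, 0.2, -2.1]
gripper_width: 0.1
grasp_force: 0.0
```

```bash
python3 p.py
python3 - <<'E'
from h import *
s=state(); print(s['t'],np.round(s['tcp_pos']),np.abs(s['qvel']).max())
c=cam("scene"); t=cam("top"); a=c['image'][130:260,230:430,::-1]; b=t['image'][125:285,210:423,::-1]
cv2.imwrite("pics/s5.png",np.vstack([cv2.resize(a,(460,300)),cv2.resize(b,(460,300))]))
E
```

```text
above est white top 136.8 f [0.8 0.1 2. ] tq [0.03 0.69 0.07] gf 0.0
21.8667 [557.  28. 162.] 2.1934606359434876
```

View pics/s5.png

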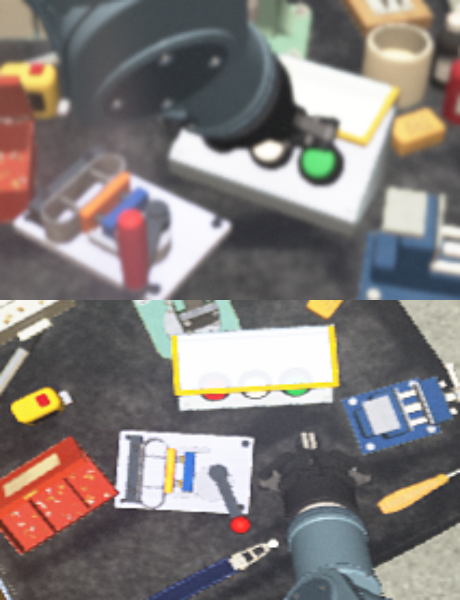

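The clamp is closed with the die against the bar, both buttons are up again, the loose tools haven't moved and the arm is clear of everything. I hand the job in.

```bash
python3 -c "
from plant import *
print(close_job())"
```

```text
the job is handed in; nothing more can be done
None
```

The job is handed in: the die is clamped against its stop bar at an estimated 11.5 N, the lever is released, and white then green were each pressed fully and let go. Red and the loose tools were not touched. The first press on white peaked at about 90 N at the wrist, below the 120 N limit and on the fingers only, because the button sat about 8 mm higher than I had measured.

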